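Nest the upturned soup bowls on the tray

ROBOT

A 6-joint arm with a two-finger parallel gripper is mounted at the origin on the work surface. World frame = base frame: x ahead of the robot, y to its left, z up, the work surface at z = 0. Lengths are in mm, angles in rad, forces in N, time in s.
With the tool pointing down it reaches from about 275 to 725 mm from the base axis. Payload 5.6 kg.
Tool frame: the origin (TCP) lies on the centre line of the jaws, within the pads' length; the fingertips stand 8 mm ahead of it and the grasp point (between the pads) lies 11 mm behind it; z points along the fingers, y is the line along which they close (so a half turn about z gives the same grasp; the last joint's range is limited). The gripper opens to 85 mm and grips with 20 to 120 N. Pads are 22 mm wide; open, the fingers measure 114 mm over their backs; the gripper's body (76 mm by 85 mm) begins 54 mm behind the grasp point. The pads swing forward as they close: fully open they stand 13 mm farther back than shut.
Start: joints at [1.594, 0.255, 0.108, 0, -1.424, -0.285], TCP at [142.323, 531.26, 239.283] pointing down, gripper open.
Joint ranges: [-2.95, 2.95], [-1.21, 1.97], [-1.09, 1.5], [-2.87, 1.71], [-2.94, -0.07], [-3.05, 3.05]. Speed limits (rad/s): [2.57, 2.57, 3.14, 3.14, 3.14, 3.14].

INTERFACE

Orientations are given as a unit quaternion [x, y, z, w].
In Python, from station import manip gives the robot as it stands. The module is installed in compiled form; this text tells all that it offers.
- The arm moves only by the tool servo_tool, never from a script. Its argument "moves" is a list of rows, each a list of 4 numbers: the shift along the tool's x, y, z in m, then the turn about the tool's z in degrees. In form: [[dx, dy, dz, spin], ...]. A call has 1 to 10 rows; each row shifts and turns the commanded pose from where the row before left it, along the tool's axes as they then stand; what a row does not reach is not made up. A row lasts 1/8 s, in which the tool goes at most 62.5 mm and 10.7 degrees, less where a joint would pass 70% of its speed; a pose out of reach is approached as far as the arm can. A call is refused whole if a number of a shift passes 0.0625 or a number of a turn 10.7, either way. A call with a gripper value outside its range is refused whole. "hand" is the opening in per cent of the stroke, from 0 (shut) to 100 (fully open), set as the call begins (left out, the last holds). The fingers move at their own pace and stop on an object; "squeeze" is the grip in N (left out, the last holds). Time passes only in rows, so rows that do not move let the fingers close. It gives the time, the measured TCP pose, the force, the opening and the grip force at its end, in the units of the state.
- manip.read_state(): the state, without advancing time (a new reading comes with each control period).
- manip.snapshot(name): name is "side" or "top"; returns the picture (400x640x3 uint8, red, green, blue); there is no depth.
- manip.get_calibration(name): a dict with "camera_matrix" (3x3 intrinsics, pixels), "extrinsics" (4x4, takes a point from camera to world coordinates). Camera axes: x right, y down, z forward; pixel columns grow to the right and rows downward; lengths in mm; the calibration is good to about 2 mm. A picture is of the moment at which its call begins. get_calibration takes no time and is no camera call.
- manip.sign_off(): hands the job in; it is judged then, once.
The state is a dict: "clock": time; "joint_positions": joint angles; "qd": joint speeds; "joint_torque": joint torques, N m; "tcp_pos": TCP position; "tcp_rot": TCP orientation; "contact_force": force on the tool from outside, world axes, zero at the start; "wrist_torque": the same for the moment, N m; "width": finger opening in mm; "finger_force": force on a finger pad.
Only numpy, scipy, OpenCV 4.12 (cv2) and the standard library are available. Lean on these libraries where they do the work, as an engineer would, in place of code of your own. Each camera call takes 0.05 s, during which the arm holds its last target. There are 200 camera calls.

TASK

Tidy up the four red lacquer soup bowls that lie upside down about the counter: nest them, still upside down, in the middle of the round black tray, the smallest first and then each next larger bowl over the one before, so that all four rims rest flat on the tray and the largest bowl covers the rest. Set each bowl down gently, do not drop it, and leave the china bowl, the tea tin and the sauce bottle where they are.

Things in the scene. Friction and masses are not known exactly. Their poses are not given: they have to be found in the camera images.
- bowl_a_center (a point): The smallest of four red lacquer bowls, lying upside down: hollow, wall 4 mm, rim diameter 70 mm, height 42 mm, about 50 g. On top its black foot, a disc 32 mm across and 14 mm tall, to grip from above; below it a flat shoulder 46 mm across. This point: on the axis half-way up, 21 mm above the rim edge. Next larger bowl fits over it: 8 mm play round, 3 mm above.
- bowl_b_center (a point): The second smallest of four red lacquer bowls, lying upside down: hollow, wall 4 mm, rim diameter 94 mm, height 63 mm, about 90 g. On top its black foot, a disc 36 mm across and 14 mm tall, to grip from above; below it a flat shoulder 62 mm across. This point: on the axis half-way up, 31.5 mm above the rim edge. Next larger bowl fits over it: 8 mm play round, 3 mm above.
- bowl_c_center (a point): The second largest of four red lacquer bowls, lying upside down: hollow, wall 4 mm, rim diameter 118 mm, height 84 mm, about 140 g. On top its black foot, a disc 40 mm across and 14 mm tall, to grip from above; below it a flat shoulder 78 mm across. This point: on the axis half-way up, 42 mm above the rim edge. Next larger bowl fits over it: 8 mm play round, 3 mm above.
- bowl_d_center (a point): The largest of four red lacquer bowls, lying upside down: hollow, wall 4 mm, rim diameter 142 mm, height 105 mm, about 210 g. On top its black foot, a disc 44 mm across and 14 mm tall, to grip from above; below it a flat shoulder 94 mm across. This point: on the axis half-way up, 52.5 mm above the rim edge.
- tray: Round black serving tray with a thin brown rim, fixed to the counter for this job, 200 mm across outside, 12 mm high at its edge; its flat inner floor is 180 mm in diameter and lies 5 mm above the counter. Origin: the centre of its underside, z up.
- china_bowl: White china rice bowl with a blue band, standing upright (mouth up), 110 mm across, 58 mm high, a bystander. Origin: centre of its underside.
- tea_tin: Round dark metal tea tin with a bright lid, 75 mm across, 95 mm high, a bystander. Origin: centre of its underside.
- sauce_bottle: Amber glass sauce bottle with a red cap, 60 mm across, 150 mm high, a bystander. Origin: centre of its underside.
Mind the look-alikes: they are no part of the job. Leave any turquoise look-alike of the part that bears bowl_c_center alone. Leave any green or purple look-alike of the part that bears bowl_a_center alone.

How it is judged:
By the outcome, as a careful person would: the job done as asked, in the order asked, and still so for the second after the job is handed in, with the robot touching nothing.
It also fails if it takes over 106 s, if anything falls off the work surface, if the arm or the gripper's body presses on something with over 40 N, if the wrist force passes 120 N, or if a joint passes its speed limit or range.

## Working session

There is one attempt and no reset: what is moved stays moved. The work goes in short steps, Python scripts to look and compute and a tool call to move; the robot and the scene stay as the last step left them, time stands still between calls to the robot, and variables do not carry over. Pictures are saved under pics/ and viewed, at most 14 in all, crops included, and the job is handed in when it is done.

Besides the shell and the picture viewer there is one more tool, called after ">>>" in YAML: its name, and indented under it one key for each argument. servo_tool: Moves the arm, as the interface text tells. Its arguments: {"type":"object","properties":{"moves":{"type":"array","items":{"type":"array","items":{"type":"number"}}},"hand":{"type":"number"},"squeeze":{"type":"number"}},"required":["moves"]}

```bash
mkdir -p pics
python3 - <<'E'
from station import manip
import cv2, numpy as np
for n in("side","top"):
    im=manip.snapshot(n); cv2.imwrite(f"pics/{n}0.png",im[:,:,::-1])
    c=manip.get_calibration(n); print(n,np.round(c["camera_matrix"],1).tolist(),np.round(c["extrinsics"],3).tolist())
s=manip.read_state(); print({k:np.round(v,3).tolist() for k,v in s.items()})
E
```

```text
side [[477.7, 0.0, 322.0], [0.0, 477.7, 196.4], [0.0, 0.0, 1.0]] [[0.983, -0.109, 0.147, 360.13], [-0.182, -0.65, 0.737, -1026.637], [0.015, -0.752, -0.659, 993.742], [0.0, 0.0, 0.0, 1.0]]
top [[378.6, 0.0, 318.8], [0.0, 378.6, 197.9], [0.0, 0.0, 1.0]] [[-0.018, -0.992, 0.123, 382.964], [-1.0, 0.018, 0.004, -7.949], [-0.006, -0.123, -0.992, 1332.312], [0.0, 0.0, 0.0, 1.0]]
{'clock': 0.1, 'joint_positions': [1.594, 0.256, 0.107, -0.0, -1.424, -0.285], 'qd': [-0.001, -0.003, 0.003, 0.001, 0.001, -0.001], 'joint_torque': [-0.004, -38.76, 23.847, 5.378, -0.004, 0.0], 'tcp_pos': [142.202, 530.864, 238.494], 'tcp_rot': [0.991, -0.131, -0.0, 0.001], 'contact_force': [-0.502, -0.49, -0.691], 'wrist_torque': [-0.007, 0.02, 0.019], 'finger_force': 0.0, 'width': 85.482}
```

View pics/top0.png

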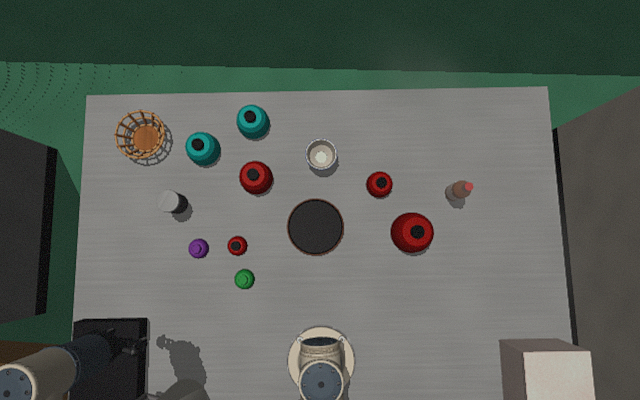

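View pics/side0.png

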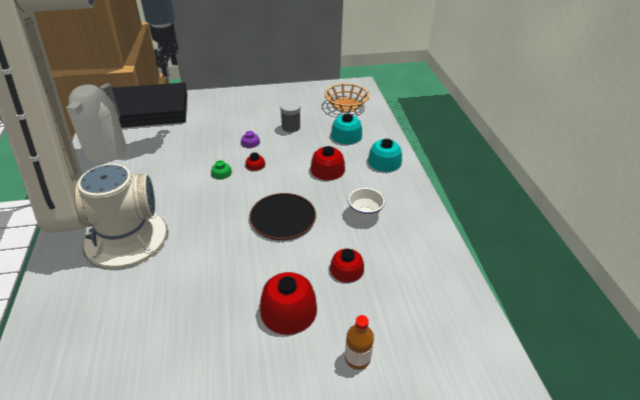

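The top view shows four red bowls: A (237,245) the smallest, B (379,184), C (255,177) and D (412,232) the largest. The tray is at (315,227). The look-alikes are turquoise (203,148) and (252,122), purple (198,248) and green (244,279). In the side view the red bowls are A (255,161), B (347,265), C (328,163) and D (288,302), and the tray is at (283,216).

Next I'll triangulate the black feet, which project symmetrically about their mid-height, and enlarge the area around A and C to confirm them.

```bash
cat > h.py <<'E'
from station import manip
import cv2, numpy as np
def shot(n,f=None):
    im=manip.snapshot(n)
    if f: cv2.imwrite(f"pics/{f}.png",im[:,:,::-1])
    return im
def ray(n,uv):
    c=manip.get_calibration(n);E=np.array(c["extrinsics"]);d=E[:3,:3]@np.linalg.solve(c["camera_matrix"],[*uv,1.])
    return E[:3,3],d/np.linalg.norm(d)
def tri(a,b):
    (p,d),(q,e)=ray("top",a),ray("side",b)
    t=np.linalg.lstsq(np.c_[d,-e],q-p,rcond=None)[0];x,y=p+d*t[0],q+e*t[1]
    return (x+y)/2,np.linalg.norm(x-y)
def plane(n,uv,z):
    p,d=ray(n,uv);return p+d*(z-p[2])/d[2]
def dark(im,seed,r=6):
    "centroid and size of the dark, colourless blob nearest the seed pixel"
    m=((im.max(2)<60)).astype(np.uint8)
    _,lab,st,ce=cv2.connectedComponentsWithStats(m,connectivity=4)
    d=np.hypot(*(ce-seed).T);d[st[:,4]<15]=1e9;d[0]=1e9
    i=d.argmin();return ce[i],st[i],lab==i
E
python3 - <<'E'
from h import *
T,S=shot("top"),shot("side")
seeds=dict(a=((237,245),(255,156)),b=((381,183),(347,255)),c=((255,177),(328,150)),d=((417,232),(288,286)))
for k,(t,s) in seeds.items():
    a,sa,_=dark(T,t);b,sb,_=dark(S,s);X,g=tri(a,b)
    print(k,a.round(1),sa[2:],b.round(1),sb[2:],X.round(1),"gap",g.round(1),"reach",np.hypot(*X[:2]).round())
def trayc(im,seed):
    _,st,m=dark(im,seed);c=max(cv2.findContours(m.astype(np.uint8),0,1)[0],key=len)
    e=cv2.fitEllipse(c);print(e,st);return e[0]
a,b=trayc(T,(315,227)),trayc(S,(283,216));print("tray",tri(a,b),plane("top",a,8),plane("side",b,8))
cr=lambda im,x,y,w,h:cv2.resize(im[y:y+h,x:x+w],None,fx=4,fy=4)
cv2.imwrite("pics/crop.png",np.vstack([cr(T,185,155,100,70),cr(T,185,225,100,70)])[:,:,::-1])
cv2.imwrite("pics/crop.png",np.hstack([cr(T,185,160,100,130),cr(S,200,90+20,100,130)])[:,:,::-1])
E
```

```text
a [235.3 245.4] [10  8 65] [254.1 156.6] [ 9  8 54] [386.4 284.8  32.8] gap 1.0 reach 480.0
b [381.2 182.2] [11 12 88] [347.5 255. ] [ 12  13 127] [ 592.3 -216.8   54.7] gap 1.7 reach 631.0
c [252.7 174.3] [ 13  12 111] [327.8 151. ] [11  9 84] [624.1 218.6  75.2] gap 2.2 reach 661.0
d [417.1 231.5] [ 14  14 141] [286.9 285.2] [ 18  17 245] [ 420.9 -320.4   96.3] gap 1.1 reach 529.0
((314.881591796875, 226.3668975830078), (53.550724029541016, 54.02738952636719), 54.488643646240234) [ 288  199   55   55 2349]
((282.32891845703125, 215.24488830566406), (42.087764739990234, 62.24872970581055), 86.41399383544922) [ 251  194   63   43 2132]
tray (array([447.58440035,  12.88693425,   6.2165721 ]), np.float64(0.5190535016982304)) [447.23820665  12.86876803   8.        ] [447.68612916  11.0125973    8.        ]
```

View pics/crop.png

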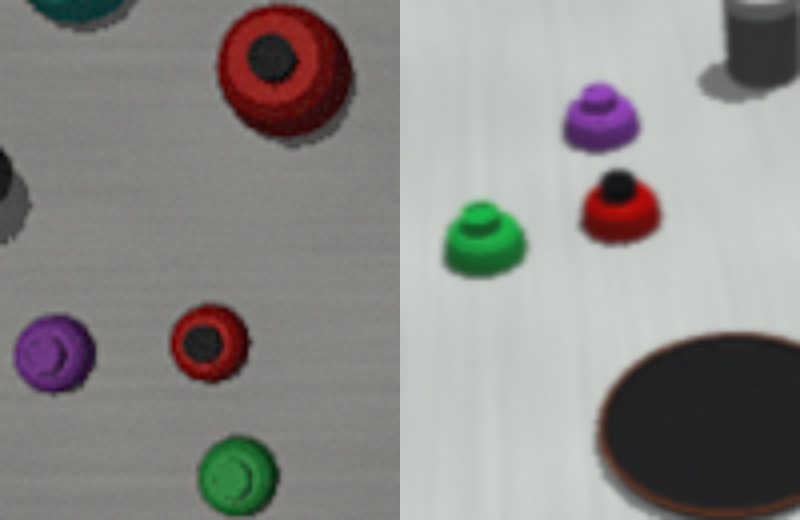

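The crop confirms A and C: each is red with a black foot, while the purple and green look-alikes are one colour all over. Foot mid-heights come out at 33, 55, 75 and 96 mm, against 35, 56, 77 and 98 expected. All four bowls are within reach. First I turn the tool to the world axes and go to bowl A.

>>> servo_tool:
  moves:
    - [0,0,0,-7.5]
    - [0,0,0,-7.5]
    - [0.0305,0.0308,0,0]
    - [0.0305,0.0308,0,0]
    - [0.0305,0.0308,0,0]
    - [0.0305,0.0308,0,0]
    - [0.0305,0.0308,0,0]
    - [0.0305,0.0308,0,0]
    - [0.0305,0.0308,0,0]
    - [0.0305,0.0308,0,0]
  hand: 60
  squeeze: 30

```text
clock: 1.45
tcp_pos: [387.1, 283.7, 239.2]
tcp_rot: [1.0, 0.0, -0.0, 0.0]
contact_force: [0.4, 1.2, -0.4]
width: 51.1
finger_force: 0.0
```

>>> servo_tool:
  moves:
    - [0,0,0.05,0]
    - [0,0,0.05,0]
    - [0,0,0.04,0]
    - [0,0,0.03,0]
    - [0,0,0.02,0]
    - [0,0,0.0,0]

```text
clock: 2.2
tcp_pos: [385.5, 283.8, 48.0]
tcp_rot: [1.0, -0.0, -0.001, 0.001]
contact_force: [0.1, 0.4, 0.2]
width: 51.5
finger_force: 0.0
```

Run:
```python
from h import *
S=shot("side");cv2.imwrite("pics/s1.png",cv2.resize(S[90:190,190:320],None,fx=6,fy=6,interpolation=2)[:,:,::-1])
print(manip.read_state()["tcp_pos"])
c=manip.get_calibration("side");E=np.linalg.inv(c["extrinsics"])
for z in(35,50,60):
    p=E@[386,285,z,1];u=np.array(c["camera_matrix"])@p[:3];print(z,(u/u[2]-[190,90,0])*6)
```

```text
[386.25082423 284.61922826  49.21334438]
35 [382.91961949 396.16339948   6.        ]
50 [380.79942652 374.37719032   6.        ]
60 [379.37127892 359.70214767   6.        ]
```

View pics/s1.png

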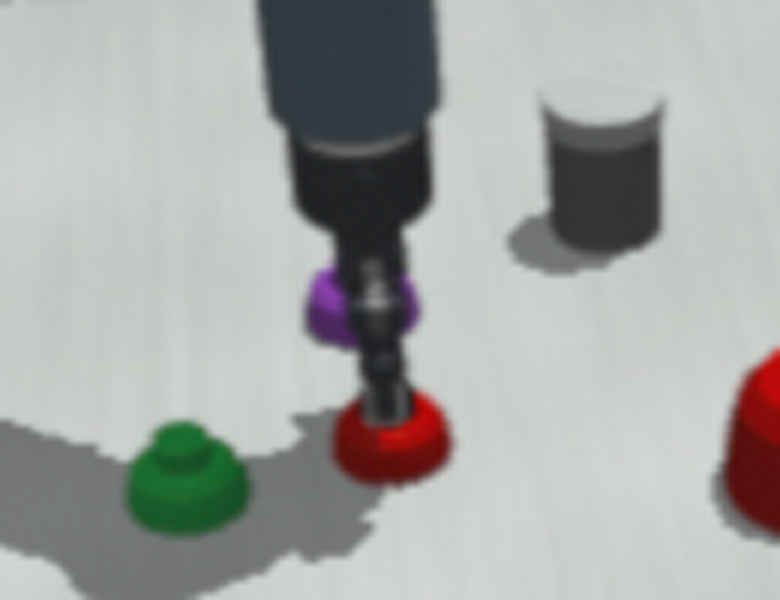

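The near fingertip is at crop px (385,423), just above A's shoulder, and the jaws are centred over the foot. The tips are roughly 4–5 mm ahead of the TCP at this opening. I go down 12 mm and close.

>>> servo_tool:
  moves:
    - [0,0,0.006,0]
    - [0,0,0.006,0]
    - [0,0,0,0]
    - [0,0,0,0]

```text
clock: 2.75
tcp_pos: [386.4, 285.0, 37.5]
tcp_rot: [1.0, 0.0, 0.0, -0.0]
contact_force: [-0.2, 0.2, -0.3]
width: 51.2
finger_force: 0.0
```

>>> servo_tool:
  moves:
    - [0,0,0,0]
    - [0,0,0,0]
    - [0,0,0,0]
    - [0,0,0,0]
    - [0,0,0,0]
    - [0,0,0,0]
  hand: 20
  squeeze: 30

```text
clock: 3.5
tcp_pos: [386.5, 285.0, 37.7]
tcp_rot: [1.0, 0.0, 0.0, -0.0]
contact_force: [-1.2, -1.2, 5.7]
width: 30.7
finger_force: 29.6
```

>>> servo_tool:
  moves:
    - [0,0,-0.015,0]
    - [0,0,-0.035,0]
    - [0.0076,0.0341,0,0]
    - [0.0076,0.0341,0,0]
    - [0.0076,0.0341,0,0]
    - [0.0076,0.0341,0,0]
    - [0.0076,0.0341,0,0]
    - [0.0076,0.0341,0,0]
    - [0.0076,0.0341,0,0]
    - [0.0076,0.0341,0,0]

```text
clock: 4.75
tcp_pos: [447.1, 10.9, 86.9]
tcp_rot: [1.0, -0.0, -0.0, -0.0]
contact_force: [0.9, -0.4, -1.3]
width: 30.6
finger_force: 29.8
```

>>> servo_tool:
  moves:
    - [0,0,0.012,0]
    - [0,0,0.012,0]
    - [0,0,0.01,0]
    - [0,0,0.005,0]
    - [0,0,0,0]
    - [0,0,0,0]

```text
clock: 5.5
tcp_pos: [447.4, 12.3, 48.6]
tcp_rot: [1.0, 0.0, 0.0, -0.0]
contact_force: [-0.4, 0.5, -0.5]
width: 30.9
finger_force: 29.9
```

>>> servo_tool:
  moves:
    - [0,0,0.002,0]
    - [0,0,0.002,0]
    - [0,0,0.001,0]
    - [0,0,0.0005,0]
    - [0,0,0,0]

```text
clock: 6.12
tcp_pos: [447.1, 12.0, 42.8]
tcp_rot: [1.0, -0.0, -0.0, 0.0]
contact_force: [0.1, -0.9, -0.7]
width: 30.6
finger_force: 29.9
```

Run:
```python
from h import *
T,S=shot("top"),shot("side")
cr=lambda im,x,y,w,h:cv2.resize(im[y:y+h,x:x+w],None,fx=5,fy=5,interpolation=2)
cv2.imwrite("pics/p1.png",np.hstack([cr(T,280,180,70,80),cr(S,240,160,85,80)])[:,:,::-1])
print(manip.read_state()["tcp_pos"],manip.read_state()["contact_force"])
```

```text
[447.16658757  12.06832652  42.82042409] [-0.8384689   0.20593431 -1.73285504]
```

View pics/p1.png

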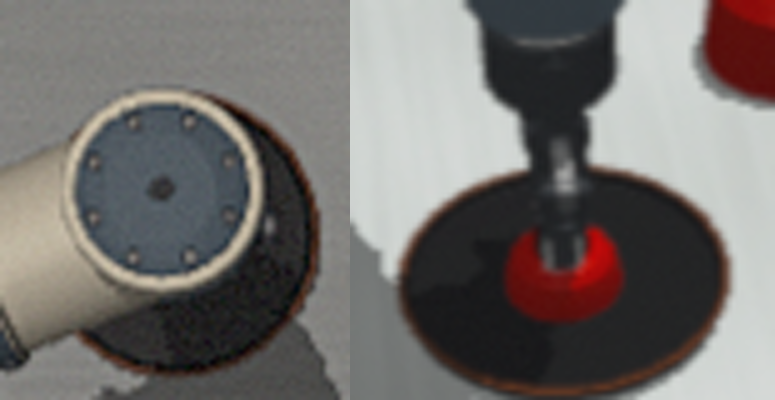

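A is upright and central on the tray (side crop (563,275)), with no contact force yet. I lower the last millimetre or so until it touches.

>>> servo_tool:
  moves:
    - [0,0,0.0005,0]
    - [0,0,0.0005,0]
    - [0,0,0.0,0]
    - [0,0,0,0]

```text
clock: 6.72
tcp_pos: [447.3, 12.1, 42.6]
tcp_rot: [1.0, 0.0, 0.0, 0.0]
contact_force: [-3.9, 1.3, 9.3]
width: 30.6
finger_force: 30.7
```

>>> servo_tool:
  moves:
    - [0,0,0,0]
    - [0,0,0,0]
    - [0,0,0,0]
    - [0,0,-0.01,0]
    - [0,0,-0.03,0]
    - [0,0,-0.05,0]
    - [0,0,0,0]
  hand: 65

```text
clock: 7.6
tcp_pos: [450.0, 12.7, 136.2]
tcp_rot: [1.0, 0.0, 0.004, -0.001]
contact_force: [0.9, 0.6, 0.2]
width: 56.0
finger_force: 0.0
```

>>> servo_tool:
  moves:
    - [0.0181,0.0286,0,0]
    - [0.0181,0.0286,0,0]
    - [0.0181,0.0286,0,0]
    - [0.0181,0.0286,0,0]
    - [0.0181,0.0286,0,0]
    - [0.0181,0.0286,0,0]
    - [0.0181,0.0286,0,0]
    - [0.0181,0.0286,0,0]
    - [0,0,0,0]

```text
clock: 8.72
tcp_pos: [592.1, -218.4, 130.5]
tcp_rot: [1.0, -0.001, -0.001, -0.0]
contact_force: [-0.8, -0.3, -0.0]
width: 55.5
finger_force: 0.0
```

Run:
```python
from h import *
T,S=shot("top","t2"),shot("side")
s=manip.read_state();print(s["tcp_pos"],s["joint_positions"],s["clock"])
m=((S[:,:,0]>90)&(S[:,:,1]<60)).astype(np.uint8)
print(dark(T,(315,222)),)
_,_,st,ce=cv2.connectedComponentsWithStats(m);print([(st[i].tolist(),ce[i].round(1).tolist()) for i in range(1,len(st)) if st[i,4]>40])
cr=lambda im,x,y,w,h:cv2.resize(im[y:y+h,x:x+w],None,fx=4,fy=4,interpolation=2)
cv2.imwrite("pics/p2.png",np.hstack([cr(T,280,170,100,90),cr(S,240,160,100,90)])[:,:,::-1])
```

```text
[ 591.4517198  -216.65565551  131.11276432] [-1.03699787e-01  4.61325638e-01  1.33114817e-01 -3.92899045e-04
 -1.24390360e+00  1.67395417e+00] 8.825
(array([312.5 , 225.55]), array([311, 222,   4,   8,  20], dtype=int32), array([[False, False, False, ..., False, False, False],
       [False, False, False, ..., False, False, False],
       [False, False, False, ..., False, False, False],
       ...,
       [False, False, False, ..., False, False, False],
       [False, False, False, ..., False, False, False],
       [False, False, False, ..., False, False, False]], shape=(400, 640)))
[([311, 148, 24, 32, 468], [321.9, 163.8]), ([272, 205, 22, 18, 272], [282.8, 214.9]), ([330, 250, 33, 32, 706], [346.5, 267.1]), ([260, 272, 57, 62, 2259], [288.0, 303.1]), ([356, 316, 12, 16, 142], [361.4, 322.9]), ([348, 341, 21, 11, 59], [357.1, 348.1])]
```

View pics/p2.png

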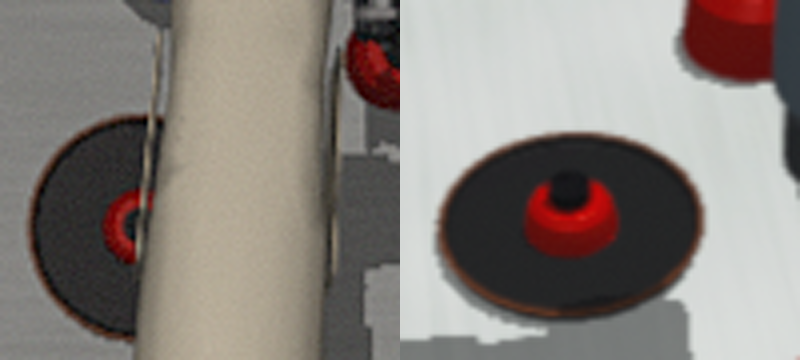

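Bowl A sits upright in the middle of the tray (side crop (570,215)). The jaws are over B, so I descend 72 mm to its foot.

>>> servo_tool:
  moves:
    - [0,0,0.03,0]
    - [0,0,0.025,0]
    - [0,0,0.01,0]
    - [0,0,0.004,0]
    - [0,0,0.003,0]
    - [0,0,0,0]
    - [0,0,0,0]

```text
clock: 9.7
tcp_pos: [592.3, -216.8, 60.4]
tcp_rot: [1.0, 0.0, 0.0, 0.0]
contact_force: [-0.5, -0.1, 0.3]
width: 55.6
finger_force: 0.0
```

>>> servo_tool:
  moves:
    - [0,0,0,0]
    - [0,0,0,0]
    - [0,0,0,0]
    - [0,0,0,0]
    - [0,0,0,0]
    - [0,0,0,0]
  hand: 20
  squeeze: 35

```text
clock: 10.45
tcp_pos: [592.2, -216.8, 60.3]
tcp_rot: [1.0, 0.0, 0.0, 0.0]
contact_force: [-1.3, 0.9, 5.1]
width: 33.8
finger_force: 35.0
```

>>> servo_tool:
  moves:
    - [0,0,-0.01,0]
    - [0,0,-0.03,0]
    - [0,0,-0.04,0]
    - [0,0,0,0]

```text
clock: 10.95
tcp_pos: [593.9, -217.4, 143.7]
tcp_rot: [1.0, 0.0, 0.003, 0.001]
contact_force: [-0.4, -0.4, -1.0]
width: 34.2
finger_force: 35.0
```

>>> servo_tool:
  moves:
    - [-0.0145,-0.0229,0,0]
    - [-0.0145,-0.0229,0,0]
    - [-0.0145,-0.0229,0,0]
    - [-0.0145,-0.0229,0,0]
    - [-0.0145,-0.0229,0,0]
    - [-0.0145,-0.0229,0,0]
    - [-0.0145,-0.0229,0,0]
    - [-0.0145,-0.0229,0,0]
    - [-0.0145,-0.0229,0,0]
    - [-0.0145,-0.0229,0,0]

```text
clock: 12.2
tcp_pos: [445.7, 12.9, 139.0]
tcp_rot: [1.0, -0.0, -0.001, 0.0]
contact_force: [1.1, 1.2, -1.3]
width: 34.1
finger_force: 35.1
```

>>> servo_tool:
  moves:
    - [0,0,0,0]
    - [0,0,0,0]
    - [0,0,0,0]

```text
clock: 12.58
tcp_pos: [447.0, 11.8, 139.5]
tcp_rot: [1.0, -0.0, -0.0, 0.0]
contact_force: [0.2, 0.2, -0.9]
width: 34.2
finger_force: 35.1
```

Run:
```python
from h import *
S=shot("side")
s=manip.read_state();print(s["tcp_pos"],s["width"],s["contact_force"],s["wrist_torque"])
cv2.imwrite("pics/p3.png",cv2.resize(S[120:250,220:340],None,fx=4,fy=4,interpolation=2)[:,:,::-1])
```

```text
[447.03746658  11.78592171 139.53053087] 34.003257116027406 [-0.26023325 -0.77262868 -0.11677982] [-0.00242378 -0.02884415  0.03807883]
```

View pics/p3.png

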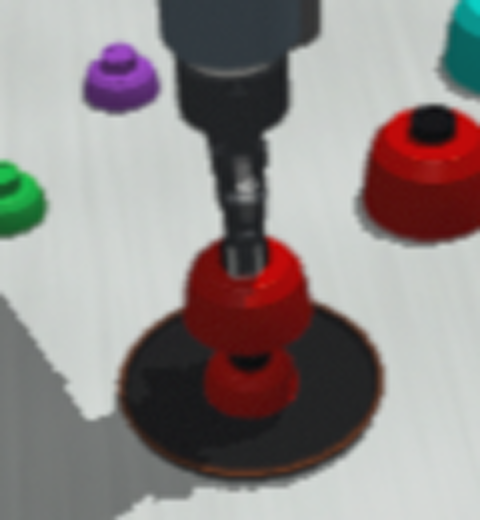

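B (247,300 in the crop) hangs level and coaxial above A (250,380). I lower it in two stages.

>>> servo_tool:
  moves:
    - [0,0,0.015,0]
    - [0,0,0.015,0]
    - [0,0,0.01,0]
    - [0,0,0.01,0]
    - [0,0,0.01,0]
    - [0,0,0.007,0]
    - [0,0,0,0]

```text
clock: 13.5
tcp_pos: [446.6, 12.2, 72.3]
tcp_rot: [1.0, 0.0, -0.0, 0.0]
contact_force: [-0.5, 0.1, -0.8]
width: 34.2
finger_force: 35.1
```

>>> servo_tool:
  moves:
    - [0,0,0.002,0]
    - [0,0,0.002,0]
    - [0,0,0.001,0]
    - [0,0,0.0005,0]
    - [0,0,0.0005,0]
    - [0,0,0,0]
    - [0,0,0,0]

```text
clock: 14.38
tcp_pos: [446.9, 12.3, 66.8]
tcp_rot: [1.0, -0.0, 0.0, -0.0]
contact_force: [0.2, -0.2, -0.5]
width: 34.3
finger_force: 35.1
```

>>> servo_tool:
  moves:
    - [0,0,0.0005,0]
    - [0,0,0.0005,0]
    - [0,0,0.0005,0]
    - [0,0,0,0]

```text
clock: 14.88
tcp_pos: [446.9, 12.3, 65.3]
tcp_rot: [1.0, 0.0, -0.0, 0.0]
contact_force: [-0.2, -0.0, 0.5]
width: 34.4
finger_force: 35.3
```

>>> servo_tool:
  moves:
    - [0,0,0.0005,0]
    - [0,0,0,0]
    - [0,0,0,0]

```text
clock: 15.25
tcp_pos: [447.0, 12.3, 65.3]
tcp_rot: [1.0, 0.0, 0.0, -0.0]
contact_force: [-2.3, 1.0, 4.9]
width: 34.1
finger_force: 35.7
```

>>> servo_tool:
  moves:
    - [0,0,0,0]
    - [0,0,0,0]
    - [0,0,0,0]
    - [0,0,-0.01,0]
    - [0,0,-0.03,0]
    - [0,0,-0.05,0]
    - [0,0,0,0]
  hand: 70

```text
clock: 16.12
tcp_pos: [449.7, 12.8, 159.3]
tcp_rot: [1.0, 0.0, 0.005, -0.001]
contact_force: [0.2, -0.4, -0.7]
width: 59.9
finger_force: 0.0
```

>>> servo_tool:
  moves:
    - [0.0221,-0.0258,0,0]
    - [0.0221,-0.0258,0,0]
    - [0.0221,-0.0258,0,0]
    - [0.0221,-0.0258,0,0]
    - [0.0221,-0.0258,0,0]
    - [0.0221,-0.0258,0,0]
    - [0.0221,-0.0258,0,0]
    - [0.0221,-0.0258,0,0]
    - [0,0,0,0]
    - [0,0,0,0]

```text
clock: 17.38
tcp_pos: [623.3, 218.4, 154.3]
tcp_rot: [1.0, 0.0, -0.001, 0.0]
contact_force: [-0.4, -2.0, -0.1]
width: 59.7
finger_force: 0.0
```

Run:
```python
from h import *
T,S=shot("top"),shot("side")
s=manip.read_state();print(s["tcp_pos"],s["clock"])
b=dark(S,(282,203));print(b[0],b[1]);print("B foot at z=61:",plane("side",b[0],61))
cr=lambda im,x,y,w,h:cv2.resize(im[y:y+h,x:x+w],None,fx=4,fy=4,interpolation=2)
cv2.imwrite("pics/p4.png",np.hstack([cr(T,280,170,80,130),cr(S,240,120,110,130)])[:,:,::-1])
```

```text
[623.33557643 218.04063961 154.98188008] 17.475
[282.29896194 215.99653979] [ 251  194   63   43 1445]
B foot at z=61: [442.52253151 -47.82427554  61.        ]
```

View pics/p4.png

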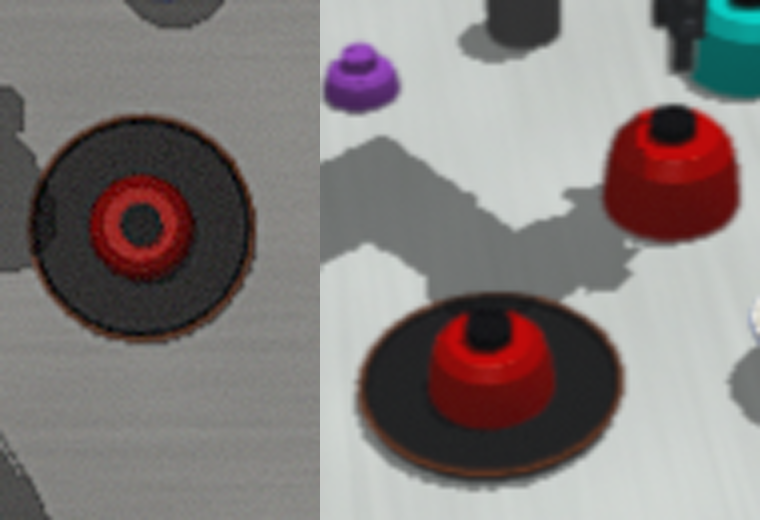

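B covers A: its foot is at top crop (141,226) and it sits level at side crop (490,370). The jaws are right above C (side crop (672,125)), and I descend 74 mm.

>>> servo_tool:
  moves:
    - [0,0,0.03,0]
    - [0,0,0.025,0]
    - [0,0,0.01,0]
    - [0,0,0.005,0]
    - [0,0,0.003,0]
    - [0,0,0,0]
    - [0,0,0,0]

```text
clock: 18.35
tcp_pos: [624.0, 218.8, 82.4]
tcp_rot: [1.0, 0.0, 0.0, -0.0]
contact_force: [-1.6, -0.0, -0.4]
width: 59.5
finger_force: 0.0
```

>>> servo_tool:
  moves:
    - [0,0,0,0]
    - [0,0,0,0]
    - [0,0,0,0]
    - [0,0,0,0]
    - [0,0,0,0]
    - [0,0,0,0]
  hand: 20
  squeeze: 40

```text
clock: 19.1
tcp_pos: [624.0, 218.9, 82.4]
tcp_rot: [1.0, 0.0, 0.0, -0.0]
contact_force: [-0.5, 1.3, 5.4]
width: 37.9
finger_force: 40.4
```

>>> servo_tool:
  moves:
    - [0,0,-0.01,0]
    - [0,0,-0.03,0]
    - [0,0,-0.04,0]
    - [0,0,-0.02,0]
    - [0,0,0,0]

```text
clock: 19.73
tcp_pos: [624.4, 218.9, 183.3]
tcp_rot: [1.0, -0.0, 0.001, -0.001]
contact_force: [-0.2, -0.6, -2.1]
width: 37.7
finger_force: 40.5
```

>>> servo_tool:
  moves:
    - [-0.0177,0.02065,0,0]
    - [-0.0177,0.02065,0,0]
    - [-0.0177,0.02065,0,0]
    - [-0.0177,0.02065,0,0]
    - [-0.0177,0.02065,0,0]
    - [-0.0177,0.02065,0,0]
    - [-0.0177,0.02065,0,0]
    - [-0.0177,0.02065,0,0]
    - [-0.0177,0.02065,0,0]
    - [-0.0177,0.02065,0,0]

```text
clock: 20.98
tcp_pos: [445.0, 11.3, 180.1]
tcp_rot: [1.0, -0.0, -0.002, 0.0]
contact_force: [-0.8, -0.1, -1.5]
width: 38.0
finger_force: 40.5
```

>>> servo_tool:
  moves:
    - [0,0,0,0]
    - [0,0,0,0]
    - [0,0,0,0]
    - [0,0,0,0]

```text
clock: 21.48
tcp_pos: [446.9, 12.5, 181.4]
tcp_rot: [1.0, 0.0, -0.0, 0.0]
contact_force: [-0.4, -0.3, -1.8]
width: 38.1
finger_force: 40.5
```

Run:
```python
from h import *
S=shot("side")
s=manip.read_state();print(s["tcp_pos"],s["width"],s["contact_force"])
cv2.imwrite("pics/p5.png",cv2.resize(S[110:250,220:340],None,fx=4,fy=4,interpolation=2)[:,:,::-1])
```

```text
[446.8774376   12.45839056 181.5368988 ] 37.95271298613556 [-1.11364786 -0.05377792 -2.2801437 ]
```

View pics/p5.png

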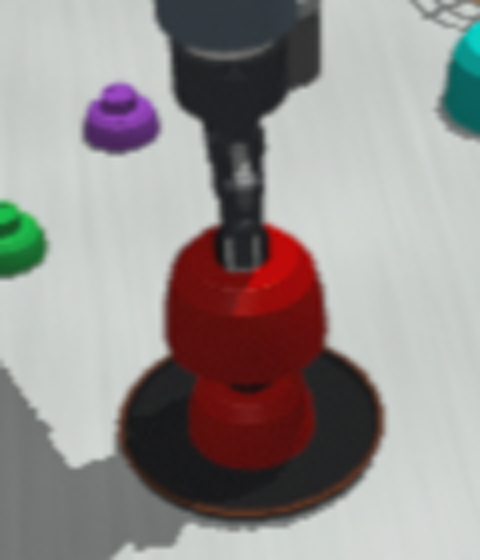

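C (247,305) hangs level over B (250,415). I lower it 94 mm to TCP z ≈ 87.4, stopping short of contact.

>>> servo_tool:
  moves:
    - [0,0,0.015,0]
    - [0,0,0.015,0]
    - [0,0,0.015,0]
    - [0,0,0.012,0]
    - [0,0,0.01,0]
    - [0,0,0.01,0]
    - [0,0,0.008,0]
    - [0,0,0.003,0]
    - [0,0,0,0]

```text
clock: 22.65
tcp_pos: [446.8, 12.1, 93.7]
tcp_rot: [1.0, 0.0, -0.0, 0.0]
contact_force: [0.3, -0.1, -1.0]
width: 38.1
finger_force: 40.5
```

>>> servo_tool:
  moves:
    - [0,0,0.002,0]
    - [0,0,0.002,0]
    - [0,0,0.001,0]
    - [0,0,0,0]
    - [0,0,0,0]

```text
clock: 23.28
tcp_pos: [446.8, 12.2, 88.8]
tcp_rot: [1.0, -0.0, 0.0, 0.0]
contact_force: [-0.4, -0.4, -0.7]
width: 38.1
finger_force: 40.5
```

>>> servo_tool:
  moves:
    - [0,0,0.0005,0]
    - [0,0,0.0005,0]
    - [0,0,0.0005,0]
    - [0,0,0.0003,0]
    - [0,0,0,0]
    - [0,0,0,0]

```text
clock: 24.02
tcp_pos: [446.8, 12.2, 87.3]
tcp_rot: [1.0, 0.0, 0.0, -0.0]
contact_force: [-3.7, 1.5, 5.5]
width: 37.9
finger_force: 41.2
```

>>> servo_tool:
  moves:
    - [0,0,0,0]
    - [0,0,0,0]
    - [0,0,0,0]
    - [0,0,-0.01,0]
    - [0,0,-0.03,0]
    - [0,0,-0.05,0]
    - [0,0,0,0]
  hand: 75

```text
clock: 24.9
tcp_pos: [449.4, 12.6, 181.6]
tcp_rot: [1.0, 0.0, 0.005, -0.001]
contact_force: [0.7, 0.3, -0.2]
width: 64.2
finger_force: 0.0
```

>>> servo_tool:
  moves:
    - [-0.0026,0.03325,0,0]
    - [-0.0026,0.03325,0,0]
    - [-0.0026,0.03325,0,0]
    - [-0.0026,0.03325,0,0]
    - [-0.0026,0.03325,0,0]
    - [-0.0026,0.03325,0,0]
    - [-0.0026,0.03325,0,0]
    - [-0.0026,0.03325,0,0]
    - [-0.0026,0.03325,0,0]
    - [-0.0026,0.03325,0,0]

```text
clock: 26.15
tcp_pos: [420.4, -321.3, 176.8]
tcp_rot: [1.0, -0.0, -0.0, -0.0]
contact_force: [0.5, 0.1, -0.1]
width: 64.1
finger_force: 0.0
```

Run:
```python
from h import *
T,S=shot("top"),shot("side")
s=manip.read_state();print(s["tcp_pos"],s["clock"],s["joint_positions"])
cr=lambda im,x,y,w,h:cv2.resize(im[y:y+h,x:x+w],None,fx=3,fy=3,interpolation=2)
cv2.imwrite("pics/p6.png",np.hstack([cr(T,270,150,100,180),cr(S,230,150,120,180)])[:,:,::-1])
```

```text
[ 420.06064995 -322.56513253  176.32675574] 26.25 [-3.58673259e-01  2.43500419e-01 -6.89246617e-02  5.43998572e-04
 -1.25951429e+00  1.92657172e+00]
```

View pics/p6.png

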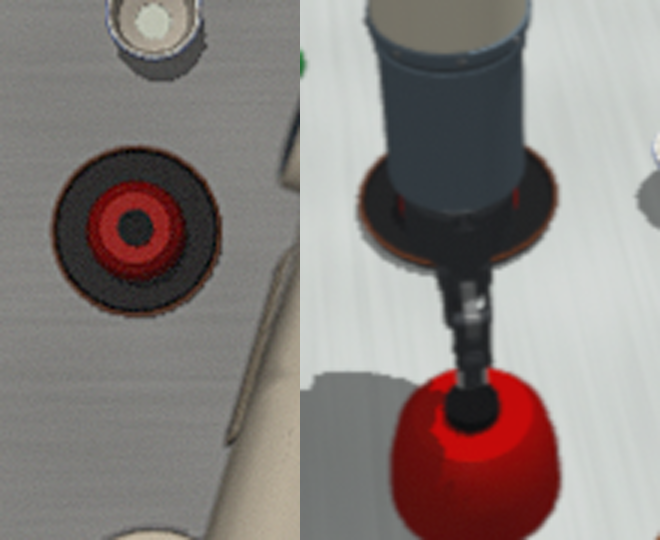

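C sits centred (foot at top crop (136,228)). The jaws are over D's foot (side crop (470,405)), and I descend 74 mm.

>>> servo_tool:
  moves:
    - [0,0,0.03,0]
    - [0,0,0.025,0]
    - [0,0,0.01,0]
    - [0,0,0.005,0]
    - [0,0,0.003,0]
    - [0,0,0,0]
    - [0,0,0,0]

```text
clock: 27.12
tcp_pos: [421.0, -320.5, 104.5]
tcp_rot: [1.0, 0.0, 0.0, 0.0]
contact_force: [-0.3, -0.1, -0.4]
width: 64.3
finger_force: 0.0
```

>>> servo_tool:
  moves:
    - [0,0,0,0]
    - [0,0,0,0]
    - [0,0,0,0]
    - [0,0,0,0]
    - [0,0,0,0]
    - [0,0,0,0]
  hand: 25
  squeeze: 50

```text
clock: 27.88
tcp_pos: [420.9, -320.3, 104.7]
tcp_rot: [1.0, 0.0, 0.0, 0.0]
contact_force: [-1.6, 2.6, 5.6]
width: 41.3
finger_force: 50.3
```

>>> servo_tool:
  moves:
    - [0,0,-0.01,0]
    - [0,0,-0.03,0]
    - [0,0,-0.04,0]
    - [0,0,-0.04,0]
    - [0,0,0,0]

```text
clock: 28.5
tcp_pos: [422.2, -321.3, 227.6]
tcp_rot: [1.0, 0.0, 0.003, 0.002]
contact_force: [0.5, 0.3, -2.4]
width: 41.5
finger_force: 51.3
```

>>> servo_tool:
  moves:
    - [0.0026,-0.03325,0,0]
    - [0.0026,-0.03325,0,0]
    - [0.0026,-0.03325,0,0]
    - [0.0026,-0.03325,0,0]
    - [0.0026,-0.03325,0,0]
    - [0.0026,-0.03325,0,0]
    - [0.0026,-0.03325,0,0]
    - [0.0026,-0.03325,0,0]
    - [0.0026,-0.03325,0,0]
    - [0.0026,-0.03325,0,0]

```text
clock: 29.75
tcp_pos: [446.0, 13.2, 222.9]
tcp_rot: [1.0, -0.0, -0.001, 0.0]
contact_force: [1.4, -0.4, -1.8]
width: 41.2
finger_force: 51.3
```

>>> servo_tool:
  moves:
    - [0,0,0,0]
    - [0,0,0,0]
    - [0,0,0,0]
    - [0,0,0,0]

```text
clock: 30.25
tcp_pos: [446.6, 11.6, 223.9]
tcp_rot: [1.0, -0.001, -0.0, 0.0]
contact_force: [-0.4, 0.7, -2.3]
width: 41.3
finger_force: 51.5
```

Run:
```python
from h import *
S=shot("side")
s=manip.read_state();print(s["tcp_pos"],s["width"],s["contact_force"])
cv2.imwrite("pics/p7.png",cv2.resize(S[110:250,220:340],None,fx=4,fy=4,interpolation=2)[:,:,::-1])
```

```text
[446.63342672  11.62832211 223.92937074] 41.633879124314184 [ 0.17951953  0.12438981 -2.54901562]
```

View pics/p7.png

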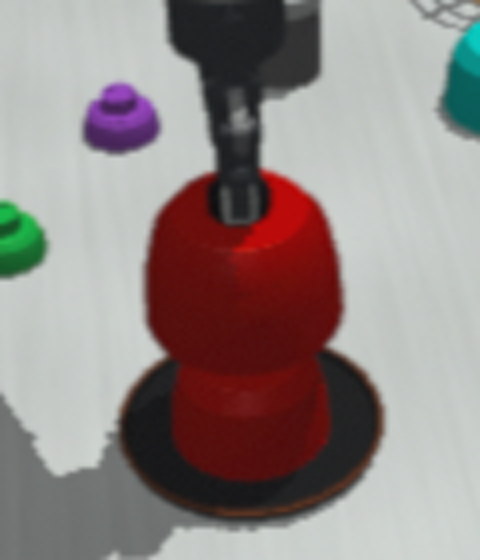

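D (244,270) is level over C (251,410), and the slight offset is perspective. I lower it 109 mm, then creep.

>>> servo_tool:
  moves:
    - [0,0,0.015,0]
    - [0,0,0.015,0]
    - [0,0,0.015,0]
    - [0,0,0.015,0]
    - [0,0,0.015,0]
    - [0,0,0.012,0]
    - [0,0,0.01,0]
    - [0,0,0.008,0]
    - [0,0,0.003,0]
    - [0,0,0,0]

```text
clock: 31.55
tcp_pos: [446.8, 12.2, 116.0]
tcp_rot: [1.0, 0.0, 0.0, 0.0]
contact_force: [-0.4, -0.7, -1.2]
width: 41.7
finger_force: 51.4
```

>>> servo_tool:
  moves:
    - [0,0,0.002,0]
    - [0,0,0.001,0]
    - [0,0,0,0]
    - [0,0,0,0]

```text
clock: 32.05
tcp_pos: [446.8, 12.2, 113.1]
tcp_rot: [1.0, 0.0, 0.0, -0.0]
contact_force: [-0.0, -0.1, -2.0]
width: 41.3
finger_force: 51.4
```

>>> servo_tool:
  moves:
    - [0,0,0.001,0]
    - [0,0,0.001,0]
    - [0,0,0.0005,0]
    - [0,0,0.0005,0]
    - [0,0,0.0005,0]
    - [0,0,0,0]
    - [0,0,0,0]

```text
clock: 32.92
tcp_pos: [446.9, 12.3, 109.8]
tcp_rot: [1.0, 0.0, 0.0, -0.0]
contact_force: [-2.0, 1.3, 3.1]
width: 41.2
finger_force: 51.9
```

Contact is at the expected height (109.6). I release, go straight up, and move clear.

>>> servo_tool:
  moves:
    - [0,0,0,0]
    - [0,0,0,0]
    - [0,0,0,0]
    - [0,0,-0.01,0]
    - [0,0,-0.03,0]
    - [0,0,-0.05,0]
    - [0,0,-0.03,0]
  hand: 75

```text
clock: 33.8
tcp_pos: [447.5, 12.1, 232.8]
tcp_rot: [1.0, 0.0, 0.002, -0.0]
contact_force: [1.0, -0.5, -0.2]
width: 63.8
finger_force: 0.0
```

>>> servo_tool:
  moves:
    - [0,0.03,0,0]
    - [0,0.03,0,0]
    - [0,0.03,0,0]
    - [0,0.03,0,0]
    - [0,0.03,0,0]
    - [0,0.03,0,0]
    - [0,0.03,0,0]
    - [0,0.03,0,0]
    - [0,0,0,0]
    - [0,0,0,0]

```text
clock: 35.05
tcp_pos: [446.7, -227.6, 229.9]
tcp_rot: [1.0, -0.0, 0.0, -0.0]
contact_force: [0.8, 0.3, -0.3]
width: 64.0
finger_force: 0.0
```

Run:
```python
from h import *
T,S=shot("top"),shot("side")
print(manip.read_state()["clock"])
cv2.imwrite("pics/p8.png",np.hstack([T[90:340,90:490],S[70:320,200:600]])[:,:,::-1])
```

```text
35.15
```

View pics/p8.png

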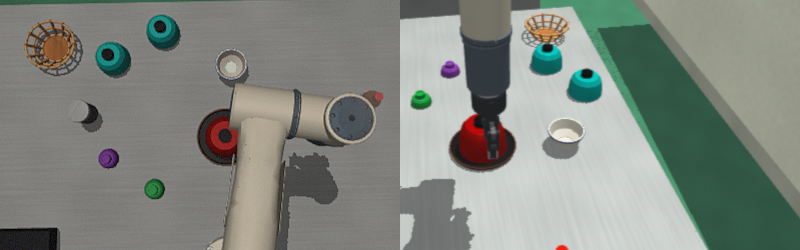

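D covers the nest and sits level, centred on the tray (top crop (224,136), side crop (484,140)). The bystanders haven't moved and the arm is clear.

```bash
python3 -c "
from station import manip
print(manip.sign_off())"
```

```text
the job is handed in; nothing more can be done
None
```

All four red bowls are nested upside down in the middle of the tray, smallest first with the largest over the rest, and the job was handed in at about 35 s with no bystander moved.

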